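# Squeeze the book row for the thumbscrew

## Task

Stand the loose green slipcased book upright in the oak book rack, in line with the blue one and between it and the rack's moving end, and let go of it. Then push the moving end in until both books are snug against each other and against the fixed end, and keep pushing with a steady force of about 12 N (never a shove over 35 N) so that I can tighten its thumbscrew: hold this for a couple of seconds and finish while still pushing. Leave the red book, the yellow book and the mug where they stand.

Things in the scene. Friction and masses are not known exactly. Their poses are not given: they have to be found in the camera images.
- rack: Base of an adjustable oak book rack, fixed on the table: a flat board 130 (x) x 340 (y) x 18 mm thick. Origin: centre of its underside. Its y axis runs along the row of books, from the moving end towards the fixed end; its x axis runs across the row; books stand on its top, 18 mm above the origin.
- fixed_end: Fixed upright end of the rack (the fence), mid-brown oak, at the rack's +y end: 120 (x) x 18 (y) x 105 mm high. Origin: centre of its underside, on the base's top; axes parallel to the rack's. Its inner face is 9 mm towards -y from the origin.
- moving_end: Dark wood upright end, slides along the rack's y only, about 1 N friction, no spring. Plate 120 (x) x 18 (y), top 105 mm above its origin: centre of the plate's foot on the base's top, axes as the rack's. Inner face 9 mm to +y, outer face 9 mm to -y. Outside, a foot 11 mm high with a loose brass thumbscrew (top at 32 mm) runs to 49 mm at -y. 130 mm or more free to the blue book at start.
- blue_book: Blue slipcased book already standing in the rack, loose, within about 10 mm of the fixed end: rigid box 90 (x) x 38 (y, thickness) x 125 mm tall, about 0.3 kg. Origin: centre of its underside.
- green_book: Green slipcased book to be put in the rack, standing upright on the table in a group of three: rigid box 90 (x) x 38 (y, thickness) x 125 mm tall, about 0.3 kg. Origin: centre of its underside. Grasp it across its 38 mm thickness from above.
- red_book: Red slipcased book, same size and origin as the green one, standing on the table; to be left alone.
- yellow_book: Yellow slipcased book, same size and origin as the green one, standing on the table; to be left alone.
- mug: White mug, 76 mm across, 88 mm high, standing beyond the rack; origin: centre of its underside; to be left alone.
There are look-alikes about, which are no part of the job. There is more than one size of the green_book; the one meant has the size given above.

How it is judged:
On the way, in this order (a step that is already met when the one before it is completed fails the run):
1. the green book stands upright on the rack's base between the moving end and the blue book, let go (x of green_book in the frame of rack between -0.025 and 0.025 m and z of green_book in the frame of rack between 0.014 and 0.023 m and angle between green_book's own z axis and vertical below 0.09 rad and angle between the y axis of green_book and the y axis of rack, either way round below 0.15 rad and y of green_book in the frame of moving_end above 0.02 m and y of green_book in the frame of blue_book below -0.025 m and contact force between the fingers and green_book below 0.2 N and linear speed of green_book below 0.02 m/s), for 0.2 s.
2. the row is squeezed steadily for a second: 7 to 18 N between the moving end and the green book, the blue book pressed on the fixed end (contact force between moving_end and green_book between 7 and 18 N and contact force between blue_book and fixed_end above 1.5 N), for 1 s.
At the end, for the whole second after the job is handed in: Still pushing: 7 to 18 N between moving end and green book, over 1.5 N between blue book and fixed end; both books at rest on the base, upright (5 degrees), in line with the rack (8 degrees, 25 mm off its centre line), green between moving end and blue; the robot touches neither book (all of step 2 and x of green_book in the frame of rack between -0.025 and 0.025 m and z of green_book in the frame of rack between 0.014 and 0.023 m and angle between each of green_book, blue_book's own z axis and vertical below 0.09 rad and angle between the y axis of each of green_book, blue_book and the y axis of rack, either way round below 0.15 rad and x of blue_book in the frame of rack between -0.025 and 0.025 m and z of blue_book in the frame of rack between 0.014 and 0.023 m and y of green_book in the frame of moving_end above 0.02 m and y of green_book in the frame of blue_book below -0.025 m and linear speed of each of green_book, moving_end below 0.01 m/s and contact force between each of the arm, the fingers and green_book below 0.2 N and contact force between each of the arm, the fingers and blue_book below 0.2 N); the arm keeps its last pose, push and grip.
It fails at once if the red book is disturbed (moved over 25 mm or tipped) (distance of red_book from where it was at the start of the episode above 0.025 m or angle between red_book's own z axis and vertical above 0.3 rad).
It fails at once if the yellow book is disturbed (moved over 25 mm or tipped) (distance of yellow_book from where it was at the start of the episode above 0.025 m or angle between yellow_book's own z axis and vertical above 0.3 rad).
It fails at once if the mug is disturbed (moved over 25 mm or tipped) (distance of mug from where it was at the start of the episode above 0.025 m or angle between mug's own z axis and vertical above 0.3 rad).
It fails at once if the books are shoved with more than 35 N (contact force between moving_end and green_book above 35 N or contact force between blue_book and fixed_end above 35 N).
It also fails if it takes over 72 s, if anything falls off the work surface, if the arm or the gripper's body presses on something with over 40 N, if the wrist force passes 120 N, or if a joint passes its speed limit or range.

## Robot

A 6-joint arm with a two-finger parallel gripper is mounted at the origin on the work surface. World frame = base frame: x ahead of the robot, y to its left, z up, the work surface at z = 0. Lengths are in m, angles in rad, forces in N, time in s.
With the tool pointing down it reaches from about 0.275 to 0.825 m from the base axis. Payload 5.2 kg.
Tool frame: the origin (TCP) lies between the finger pads; the fingertips stand 8 mm ahead of it and the grasp point (between the pads) lies 11 mm behind it; z points along the fingers, y is the direction in which the jaws open and shut (so a half turn about z gives the same grasp; the last joint's range is limited). The gripper opens to 93 mm and grips with 3 to 60 N. Pads are 15 mm wide; open, the fingers measure 128 mm over their backs; the gripper's body (75 mm by 188 mm) begins 65 mm behind the grasp point.
Start: joints at [-1.347, 0.259, 1.535, -0, 1.348, -0.203], TCP at [0.228, -0.501, 0.227] pointing down, gripper open.
Joint ranges: [-3.14, 3.14], [-0.91, 2.08], [0.19, 2.58], [-1.22, 4.36], [0.22, 2.71], [-3.12, 3.12]. Speed limits (rad/s): [2.57, 2.57, 3.14, 3.14, 3.14, 3.14].

## Interface

Orientations are given as a 3x3 rotation matrix whose columns are the frame's x, y, z axes.
In Python, from workcell import sense, read_camera, close_job gives the robot as it stands.
- The arm moves only by the shell command python3 -m jog 'ROWS'. ROWS is JSON, a list of rows, each a list of 3 entries, a list of its own where there are three numbers: the opening in per cent of the stroke, from 0 (shut) to 100 (fully open), then the shift along the tool's x, y, z in cm, then the turn about the tool's z in degrees. A call has 1 to 10 rows; each row shifts and turns the commanded pose from where the row before left it, along the tool's axes as they then stand; what a row does not reach is not made up. A row lasts 1/12 s, in which the tool goes at most 41.7 mm and 7.16 degrees, less where a joint would pass 70% of its speed; a pose out of reach is approached as far as the arm can. A call with a gripper value outside its range is refused whole. The fingers move at their own pace and stop on an object; the grip force is fixed at half the most. Time passes only in rows, so rows that do not move let the fingers close. It gives the time, the measured TCP pose, the force and the opening at its end, in the units of the state.
- sense(): the state, without advancing time (a new reading comes with each control period).
- read_camera(name): name is "scene" or "top"; returns a dict with "img" (400x640x3 uint8, red, green, blue), "fov_y" (degrees; the focal length in pixels is half the picture's height over the tangent of half this angle, whatever the lens; pixels are square), "cx", "cy" (the principal point, pixels), "world_from_camera" (4x4, takes a point from camera to world coordinates). Camera axes: x right, y up, looking along -z (the intrinsics and any distortion apply to the point x, -y, -z); pixel columns grow to the right and rows downward; lengths in m; the calibration is good to about 2 mm. A picture is of the moment at which its call begins. There is no depth.
- close_job(): hands the job in, once; it reports no verdict.
The state is a dict: "time_s": time; "q": joint angles; "qd": joint speeds; "tau": joint torques, N m; "tool_pos": TCP position; "orientation": TCP orientation; "force": force on the tool from outside, world axes, zero at the start; "moment": the same for the moment, N m; "width": opening from 0.0 (shut) to 1.0 (fully open).
Only numpy, scipy, OpenCV 4.12 (cv2) and the standard library are available. Lean on these libraries where they do the work, as an engineer would, in place of code of your own. Each camera call takes 0.05 s, during which the arm holds its last target. There are 200 camera calls.

## Working session

There is one attempt and no reset: what is moved stays moved. The work goes in short steps, Python scripts to look and compute and a shell command to move; the robot and the scene stay as the last step left them, time stands still between calls to the robot, and variables do not carry over. Pictures are saved under pics/ and viewed, about 8 in all and at most 12, crops included, and the job is handed in when it is done.

```bash
mkdir -p pics; ls; python3 - <<'E'
from workcell import sense, read_camera
import cv2, numpy as np
np.set_printoptions(precision=4,suppress=True)
s=sense(); print({k:s[k] for k in('time_s','tool_pos','orientation','force','width')})
for n in('scene','top'):
    c=read_camera(n); cv2.imwrite(f'pics/{n}0.png',c['img'][:,:,::-1]); print(n,{k:v for k,v in c.items() if k!='img'})
E
```

```text
pics
{'time_s': 0.0, 'tool_pos': array([ 0.2276, -0.5001,  0.2258]), 'orientation': array([[ 0.9103,  0.414 , -0.0004],
       [ 0.414 , -0.9103,  0.0017],
       [ 0.0003, -0.0017, -1.    ]]), 'force': array([-0.3867, -0.4109,  1.3119]), 'width': 0.999176871127279}
scene {'fov_y': 52.77831640039429, 'cx': 315.07567154436373, 'cy': 196.80639962594014, 'world_from_camera': array([[ 0.7696, -0.4064,  0.4925,  0.9394],
       [ 0.6383,  0.4673, -0.6118, -0.4102],
       [ 0.0185,  0.7852,  0.619 ,  0.5751],
       [ 0.    ,  0.    ,  0.    ,  1.    ]])}
top {'fov_y': 53.313637877354324, 'cx': 325.4132214608605, 'cy': 199.66801672883057, 'world_from_camera': array([[ 0.0272,  0.9986, -0.0461,  0.4871],
       [-0.9993,  0.0259, -0.0279,  0.0903],
       [-0.0267,  0.0468,  0.9985,  0.8316],
       [ 0.    ,  0.    ,  0.    ,  1.    ]])}
```

View pics/scene0.png

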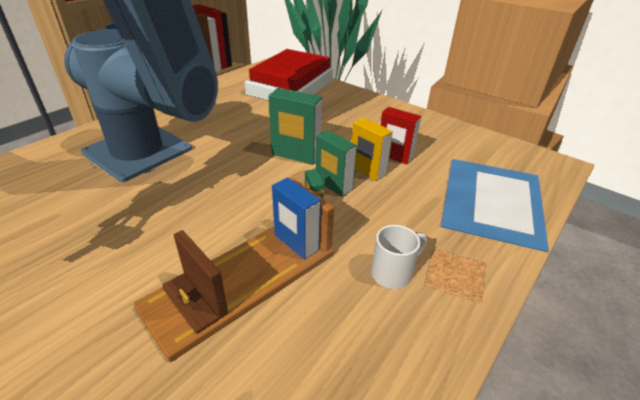

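View pics/top0.png

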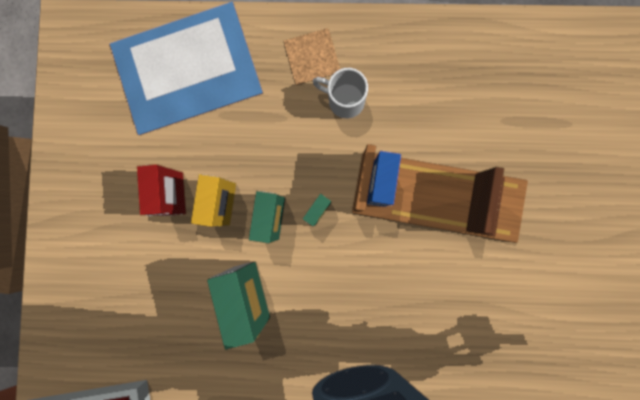

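The scene picture shows red (400,135), yellow (370,150) and a small green book (335,163) in a row. A large green look-alike stands at (295,127). The blue book is at (297,217), with the moving end at (200,275) and the mug at (395,257). In the top picture the green book is at (267,217), the big green at (238,305), a green scrap at (317,209), blue at (385,180) and the moving end at (488,200).

```bash
cat > h.py <<'E'
import cv2, numpy as np
from workcell import sense, read_camera
np.set_printoptions(precision=4,suppress=True)
def ray(c,u,v,z):
    f=200/np.tan(np.radians(c['fov_y'])/2); T=c['world_from_camera']
    d=T[:3,:3]@np.array([(u-c['cx'])/f,-(v-c['cy'])/f,-1]); o=T[:3,3]
    return o+d*(z-o[2])/d[2]
def proj(c,p):
    f=200/np.tan(np.radians(c['fov_y'])/2); T=c['world_from_camera']
    q=T[:3,:3].T@(np.asarray(p)-T[:3,3]); return np.array([c['cx']+f*q[0]/-q[2],c['cy']-f*q[1]/-q[2]])
def crop(c,name,x0,y0,w,h,k):
    cv2.imwrite('pics/'+name,cv2.resize(c['img'][y0:y0+h,x0:x0+w,::-1],None,fx=k,fy=k,interpolation=cv2.INTER_CUBIC))
E
python3 - <<'E'
from h import *
c=read_camera('top')
a=c['img'][140:250,130:330,::-1]; b=c['img'][140:250,340:540,::-1]
im=np.vstack([cv2.resize(i,None,fx=4,fy=4,interpolation=cv2.INTER_CUBIC)[:300 if 0 else 440] for i in(a,b)])
im=cv2.resize(np.vstack([im]),(545,600)) if 0 else im
cv2.imwrite('pics/z1.png',cv2.resize(np.vstack([cv2.resize(a,None,fx=4,fy=2.7),cv2.resize(b,None,fx=4,fy=2.7)]),(800,594)) )
E
```

```text
(no output)
```

View pics/z1.png

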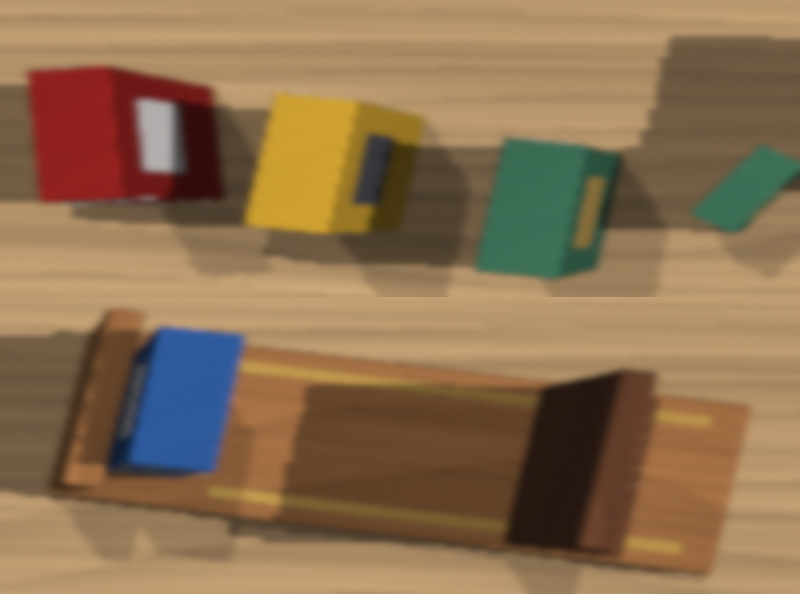

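```bash
cat > m.py <<'E'
from h import *
c=read_camera('top')
def Z(pts,x0,oy,z): return np.array([ray(c,x0+u/4,140+(v-oy)/2.7,z) for u,v in pts])
def rep(n,P):
    print(n,'centre',P.mean(0)[:2],'edges mm',np.linalg.norm(np.roll(P,-1,0)-P,axis=1)*1000)
    for i in range(4):
        d=(np.roll(P,-1,0)-P)[i]; print('   ',P[i][:2],'ang',np.degrees(np.arctan2(d[1],d[0])).round(1))
rep('green',Z([(508,138),(588,148),(558,278),(478,268)],130,0,.125))
rep('yellow',Z([(278,94),(357,102),(328,234),(247,222)],130,0,.125))
rep('red',Z([(28,72),(108,67),(122,198),(40,202)],130,0,.125))
rep('blue',Z([(165,328),(245,335),(215,473),(131,470)],340,297,.143))
rep('fix',Z([(112,310),(146,314),(100,487),(64,485)],340,297,.123))
rep('mov',Z([(622,372),(656,374),(620,556),(582,552)],340,297,.123))
rep('base',Z([(52,492),(710,573),(750,407),(95,335)],340,297,.018))
E
python3 m.py
```

```text
green centre [0.486  0.2198] edges mm [36.5085 86.4923 36.315  86.6527]
    [0.5318 0.2326] ang -99.0
    [0.5261 0.1966] ang 173.0
    [0.4403 0.2071] ang 81.3
    [0.4458 0.243 ] ang -6.9
yellow centre [0.513  0.3245] edges mm [36.2296 88.323  37.4377 85.9901]
    [0.5585 0.3374] ang -97.1
    [0.554  0.3015] ang 173.8
    [0.4662 0.311 ] ang 79.4
    [0.4731 0.3478] ang -6.9
red centre [0.5291 0.4287] edges mm [36.6237 87.86   37.2706 87.2158]
    [0.5705 0.4519] ang -83.4
    [0.5747 0.4155] ang -173.1
    [0.4875 0.4051] ang 95.6
    [0.4838 0.4421] ang 6.4
blue centre [0.558  0.0036] edges mm [34.798  89.5704 36.1025 92.5101]
    [0.605  0.0149] ang -96.2
    [ 0.6013 -0.0197] ang 172.8
    [ 0.5124 -0.0084] ang 88.5
    [0.5134 0.0277] ang -7.9
fix centre [0.5609 0.0381] edges mm [ 15.3791 116.3464  15.9922 117.8877]
    [0.6199 0.0366] ang -98.7
    [0.6176 0.0214] ang 171.1
    [0.5026 0.0393] ang 86.8
    [0.5035 0.0553] ang -9.1
mov centre [ 0.5242 -0.1887] edges mm [ 14.8883 120.0944  16.6432 119.1572]
    [ 0.584  -0.1891] ang -93.7
    [ 0.583  -0.2039] ang 172.9
    [ 0.4639 -0.1891] ang 82.7
    [ 0.466  -0.1726] ang -7.9
base centre [ 0.5358 -0.1192] edges mm [335.3236 125.9569 334.8418 121.2904]
    [0.5005 0.0561] ang -98.8
    [ 0.4491 -0.2753] ang -8.8
    [ 0.5735 -0.2947] ang 82.0
    [0.6202 0.0369] ang 170.9
```

The sizes fit the book meant, a 38x90 top at z=0.125, centred at (0.486, 0.220) with yaw about -7.5°. The rack yaw is about -8.5°, and the free gap is about 165 mm. I'll turn 32° first and then go above the book.

```bash
python3 -m jog '[[100,[0,0,0],6.4],[100,[0,0,0],6.4],[100,[0,0,0],6.4],[100,[0,0,0],6.4],[100,[0,0,0],6.4],[100,[0,0,0],0]]'
python3 -m jog '[[100,[0.675,-3.11,0],0],[100,[0.675,-3.11,0],0],[100,[0.675,-3.11,0],0],[100,[0.675,-3.11,0],0],[100,[0.675,-3.11,0],0],[100,[0.675,-3.11,0],0],[100,[0.675,-3.11,0],0],[100,[0.675,-3.11,0],0]]'
python3 -m jog '[[100,[0.675,-3.11,0],0],[100,[0.675,-3.11,0],0],[100,[0.675,-3.11,0],0],[100,[0.675,-3.11,0],0],[100,[0.675,-3.11,0],0],[100,[0.675,-3.11,0],0],[100,[0.675,-3.11,0],0],[100,[0.675,-3.11,0],0]]'
python3 -m jog '[[100,[0.675,-3.11,0],0],[100,[0.675,-3.11,0],0],[100,[0.675,-3.11,0],0],[100,[0.675,-3.11,0],0],[100,[0.675,-3.11,0],0],[100,[0.675,-3.11,0],0],[100,[0.675,-3.11,0],0],[100,[0.675,-3.11,0],0],[100,[0,0,0],0],[100,[0,0,0],0]]'
python3 - <<'E'
from h import *
s=sense(); print(s['tool_pos'],s['orientation'],s['q'],s['force'])
c=read_camera('scene'); crop(c,'s1.png',180,40,330,260,2.4)
E
```

```text
time_s: 0.7
tool_pos: [0.2277, -0.5005, 0.2264]
orientation: [[0.991, -0.135, -0.0], [-0.135, -0.991, 0.001], [-0.0, -0.001, -1.0]]
force: [-0.8, -0.2, -0.5]
width: 0.998
time_s: 1.37
tool_pos: [0.3141, -0.2596, 0.2267]
orientation: [[0.992, -0.128, 0.0], [-0.128, -0.992, -0.0], [0.0, 0.0, -1.0]]
force: [0.5, -0.0, 0.7]
width: 1.0
time_s: 2.03
tool_pos: [0.4003, -0.0199, 0.2268]
orientation: [[0.992, -0.127, 0.001], [-0.127, -0.992, -0.0], [0.001, 0.0, -1.0]]
force: [0.8, -0.7, -0.3]
width: 1.0
time_s: 2.87
tool_pos: [0.4862, 0.2192, 0.2261]
orientation: [[0.992, -0.126, -0.001], [-0.126, -0.992, -0.0], [-0.001, 0.0, -1.0]]
force: [-0.4, 0.1, -0.8]
width: 1.0
[0.4862 0.2192 0.2261] [[ 0.9921 -0.1255 -0.001 ]
 [-0.1255 -0.9921 -0.0003]
 [-0.0009  0.0004 -1.    ]] [ 0.2144  0.2296  1.5747 -0.0001  1.3383  1.9111] [-0.4083  0.083  -0.8171]
```

View pics/s1.png

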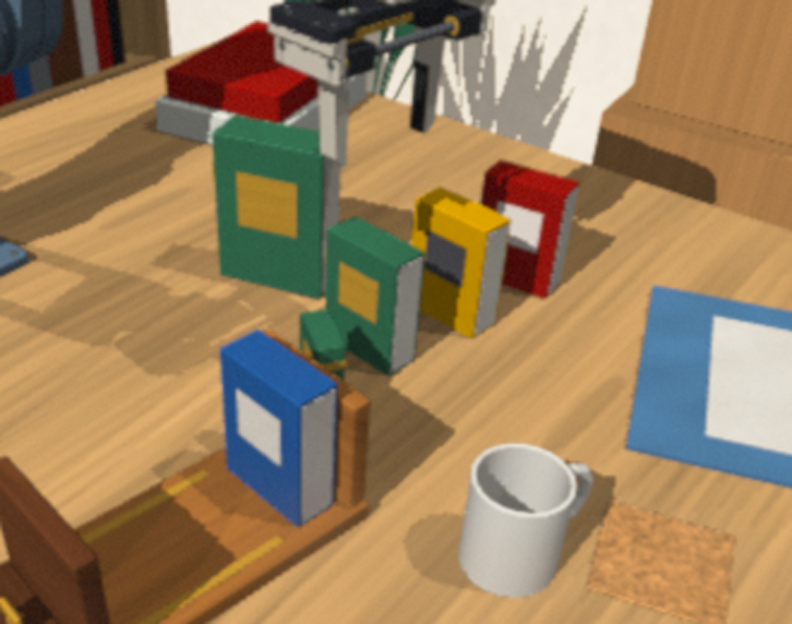

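The gripper straddles the target book, which is at (375,295) in the zoom, and the big look-alike is well behind it. I'll check the small green box at (322,345) against the finger.

```bash
python3 - <<'E'
from h import *
t=read_camera('top'); s=read_camera('scene')
for z in(.03,.045,.06,.08):
    print(z,ray(t,317,209,z)[:2],ray(s,180+320/2.4,40+325/2.4,z)[:2])
E
```

```text
0.03 [0.5048 0.1291] [0.451 0.188]
0.045 [0.5045 0.1284] [0.4644 0.1716]
0.06 [0.5042 0.1276] [0.4779 0.1551]
0.08 [0.5037 0.1267] [0.4958 0.1331]
```

The box is about 85 mm tall, and its edge is close to where the fully open finger would be. I'll go down with the gripper 70% open, then grip.

```bash
python3 -m jog '[[70,[0,0.05,0],0],[70,[0,0,0],0],[70,[0,0,0],0],[70,[0,0,0],0],[70,[0,0,2],0],[70,[0,0,2],0],[70,[0,0,2],0],[70,[0,0,0],0]]'
python3 -m jog '[[70,[0,0,2],0],[70,[0,0,2],0],[70,[0,0,2],0],[70,[0,0,1.8],0],[70,[0,0,1],0],[70,[0,0,0],0],[70,[0,0,0],0]]'
python3 -m jog '[[20,[0,0,0],0],[20,[0,0,0],0],[20,[0,0,0],0],[20,[0,0,0],0],[20,[0,0,0],0],[20,[0,0,0],0],[20,[0,0,0],0],[20,[0,0,0],0],[20,[0,0,0],0],[20,[0,0,0],0]]'
```

```text
time_s: 3.68
tool_pos: [0.4838, 0.2167, 0.1631]
orientation: [[0.991, -0.132, -0.007], [-0.132, -0.991, -0.001], [-0.006, 0.002, -1.0]]
force: [-1.2, -1.0, -0.7]
width: 0.701
time_s: 4.27
tool_pos: [0.4866, 0.2175, 0.0792]
orientation: [[0.991, -0.131, 0.0], [-0.131, -0.991, 0.0], [0.0, -0.0, -1.0]]
force: [0.0, -0.0, 0.0]
width: 0.702
time_s: 5.1
tool_pos: [0.4868, 0.2177, 0.0793]
orientation: [[0.991, -0.131, 0.001], [-0.131, -0.991, 0.0], [0.001, -0.001, -1.0]]
force: [-0.8, 0.6, 5.9]
width: 0.409
```

The gripper shows a 38 mm grip, as expected. Next I'll lift and carry the book over the rack gap.

```bash
python3 -m jog '[[20,[0,0,-1],0],[20,[0,0,-1.5],0],[20,[0,0,-2],0],[20,[0,0,-2],0],[20,[0,0,-2],0],[20,[0,0,-2],0],[20,[0,0,-2],0],[20,[0,0,-2],0],[20,[0,0,-2],0],[20,[0,0,-0.5],1]]'
python3 -m jog '[[20,[0.42,1.23,0],0],[20,[0.84,2.46,0],0],[20,[0.84,2.46,0],0],[20,[0.84,2.46,0],0],[20,[0.84,2.46,0],0],[20,[0.84,2.46,0],0],[20,[0.84,2.46,0],0],[20,[0.84,2.46,0],0]]'
python3 -m jog '[[20,[0.84,2.46,0],0],[20,[0.84,2.46,0],0],[20,[0.84,2.46,0],0],[20,[0.84,2.46,0],0],[20,[0.42,1.23,0],0],[20,[0.21,0.61,0],0],[20,[0,0,0],0],[20,[0,0,0],0],[20,[0,0,0],0]]'
python3 - <<'E'
from h import *
s=sense(); print(s['tool_pos'],s['orientation'],s['q'],s['force'],s['width'])
a=read_camera('scene')['img'];b=read_camera('top')['img']
cv2.imwrite('pics/c2.png',np.hstack([cv2.resize(a[90:390,110:450],(450,400)),cv2.resize(b[100:380,330:575],(350,400))])[:,:,::-1])
E
```

```text
time_s: 5.93
tool_pos: [0.4873, 0.2176, 0.2519]
orientation: [[0.989, -0.149, 0.004], [-0.149, -0.989, 0.001], [0.004, -0.001, -1.0]]
force: [0.4, -0.2, -2.2]
width: 0.408
time_s: 6.6
tool_pos: [0.5204, 0.0245, 0.2475]
orientation: [[0.989, -0.149, -0.002], [-0.149, -0.989, 0.0], [-0.002, 0.0, -1.0]]
force: [0.8, 0.4, -3.2]
width: 0.407
time_s: 7.35
tool_pos: [0.5429, -0.0944, 0.2485]
orientation: [[0.989, -0.148, -0.001], [-0.148, -0.989, 0.001], [-0.001, -0.001, -1.0]]
force: [-0.1, 0.4, -2.3]
width: 0.409
[ 0.5429 -0.0944  0.2485] [[ 0.989  -0.1477 -0.0006]
 [-0.1477 -0.989   0.0008]
 [-0.0007 -0.0007 -1.    ]] [-0.3749  0.2473  1.4962  0.0006  1.399   1.344 ] [-0.076   0.4483 -2.3466] 0.4085860988995291
```

View pics/c2.png

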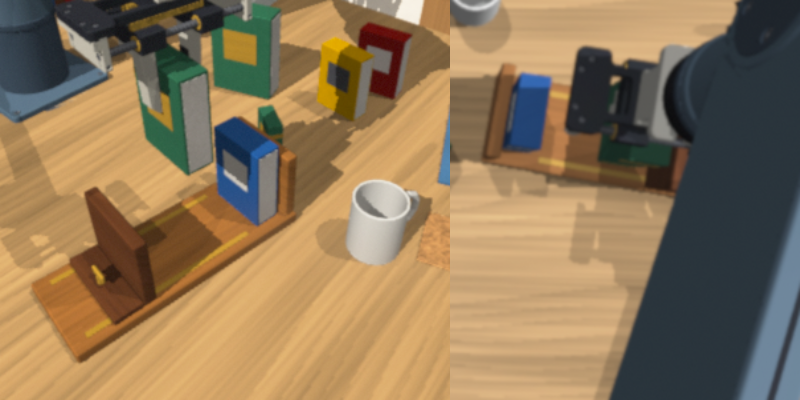

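The book hangs upright, in line with the rack and in the gap between the moving end and the blue book. I'll lower it.

```bash
python3 -m jog '[[20,[0,0,1],0],[20,[0,0,2],0],[20,[0,0,2],0],[20,[0,0,2],0],[20,[0,0,2],0],[20,[0,0,2],0],[20,[0,0,1.5],0],[20,[0,0,1],0],[20,[0,0,0.5],0],[20,[0,0,0],0]]'
python3 -m jog '[[20,[0,0,0.3],0],[20,[0,0,0.2],0],[20,[0,0,0.2],0],[20,[0,0,0],0],[20,[0,0,0],0]]'
```

```text
time_s: 8.28
tool_pos: [0.5426, -0.0952, 0.1075]
orientation: [[0.989, -0.148, -0.002], [-0.148, -0.989, 0.001], [-0.002, -0.0, -1.0]]
force: [-0.2, 0.3, -2.3]
width: 0.411
time_s: 8.7
tool_pos: [0.5434, -0.0958, 0.102]
orientation: [[0.989, -0.149, 0.001], [-0.149, -0.989, -0.0], [0.001, 0.0, -1.0]]
force: [-0.2, -0.9, -2.8]
width: 0.41
```

```bash
python3 -m jog '[[20,[0,0,0.1],0],[20,[0,0,0.1],0],[20,[0,0,0.1],0],[20,[0,0,0],0],[20,[0,0,0],0]]'; python3 -m jog '[[20,[0,0,0.1],0],[20,[0,0,0],0],[20,[0,0,0],0]]'
```

```text
time_s: 9.12
tool_pos: [0.5431, -0.0957, 0.0986]
orientation: [[0.989, -0.149, -0.0], [-0.149, -0.989, 0.0], [-0.0, -0.0, -1.0]]
force: [0.8, 1.0, -3.0]
width: 0.405
time_s: 9.37
tool_pos: [0.5432, -0.0957, 0.0976]
orientation: [[0.989, -0.149, -0.0], [-0.149, -0.989, 0.0], [-0.0, -0.0, -1.0]]
force: [0.3, -0.5, -1.6]
width: 0.404
```

```bash
python3 -m jog '[[20,[0,0,0.1],0],[20,[0,0,0],0],[20,[0,0,0],0]]'; python3 -m jog '[[20,[0,0,0.05],0],[20,[0,0,0],0],[20,[0,0,0],0]]'
```

```text
time_s: 9.62
tool_pos: [0.5433, -0.0957, 0.0974]
orientation: [[0.989, -0.149, 0.0], [-0.149, -0.989, -0.0], [0.0, 0.0, -1.0]]
force: [-2.4, 0.2, 5.3]
width: 0.41
time_s: 9.87
tool_pos: [0.5433, -0.0957, 0.0973]
orientation: [[0.989, -0.148, 0.001], [-0.148, -0.989, -0.0], [0.001, 0.0, -1.0]]
force: [-4.2, 1.6, 8.4]
width: 0.409
```

The book is down, with the z force swinging from -2.8 to +8 N. I'll release, lift and look.

```bash
python3 -m jog '[[65,[0,0,0],0],[65,[0,0,0],0],[65,[0,0,0],0],[65,[0,0,0],0],[65,[0,0,0],0],[65,[0,0,0],0],[65,[0,0,0],0]]'
python3 -m jog '[[65,[0,0,-0.5],0],[65,[0,0,-1],0],[65,[0,0,-2],0],[65,[0,0,-2],0],[65,[0,0,-2],0],[65,[0,0,-2],0],[65,[0,0,-2],0],[65,[0,0,-2],0],[65,[0,0,-0.5],0],[65,[0,0,0],0]]'
python3 -m jog '[[0,[0,0,0],-6.9],[0,[0,0,0],-6.9],[0,[0,0,0],-6.9],[0,[0,0,0],-6.9],[0,[0,0,0],-6.9],[0,[0,0,0],-6.9],[0,[0,0,0],-6.9]]'
python3 -m jog '[[0,[0,0,0],-6.9],[0,[0,0,0],-6.9],[0,[0,0,0],-6.9],[0,[0,0,0],-6.9],[0,[0,0,0],-6.9],[0,[0,0,0],-7.1],[0,[0,0,0],0]]'
python3 -m jog '[[0,[-1,0,0],0],[0,[-2,-0.1,0],0],[0,[-2,-0.1,0],0],[0,[-2,-0.1,0],0],[0,[-2,-0.1,0],0],[0,[-2,0,0],0],[0,[-2,0,0],0],[0,[-1.5,0,0],0],[0,[-0.4,0,0],0],[0,[0,0,0],0]]'
python3 - <<'E'
from h import *
s=sense(); print(s['q'],s['width'])
a=read_camera('scene')['img'];b=read_camera('top')['img']
cv2.imwrite('pics/c3.png',np.hstack([cv2.resize(a[90:390,110:450],(450,400)),cv2.resize(b[130:270,345:545][:, :],(350,400))])[:,:,::-1])
E
```

```text
time_s: 10.45
tool_pos: [0.5432, -0.0957, 0.096]
orientation: [[0.989, -0.149, -0.0], [-0.149, -0.989, 0.0], [-0.0, -0.0, -1.0]]
force: [0.3, -1.5, 0.3]
width: 0.649
time_s: 11.28
tool_pos: [0.5443, -0.0961, 0.2386]
orientation: [[0.989, -0.149, 0.004], [-0.149, -0.989, -0.002], [0.005, 0.001, -1.0]]
force: [-0.1, 0.1, -0.4]
width: 0.649
time_s: 11.87
tool_pos: [0.5425, -0.0955, 0.2346]
orientation: [[0.765, 0.644, -0.002], [0.644, -0.765, 0.001], [-0.001, -0.002, -1.0]]
force: [0.7, 0.8, -0.1]
width: 0.197
time_s: 12.45
tool_pos: [0.5425, -0.0955, 0.2347]
orientation: [[0.146, 0.989, -0.002], [0.989, -0.146, 0.001], [0.001, -0.003, -1.0]]
force: [-0.8, -0.2, -0.3]
width: 0.007
time_s: 13.28
tool_pos: [0.5164, -0.2436, 0.2356]
orientation: [[0.154, 0.988, -0.001], [0.988, -0.154, 0.001], [0.0, -0.001, -1.0]]
force: [-0.2, 0.4, -0.5]
width: 0.008
[-0.6361  0.2912  1.4686  0.      1.3827 -0.4816] 0.007508730546699812
```

View pics/c3.png

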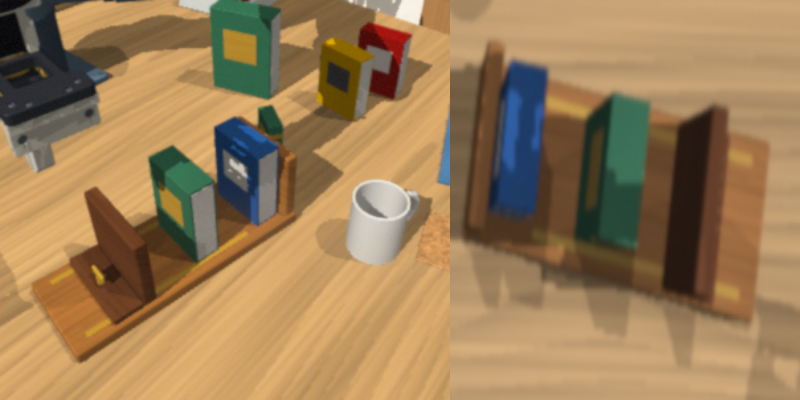

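The green book stands upright and in line between the blue book (right panel 520,140) and the moving end (700,200), with the tool behind the plate. I'll go down and advance, watching the force.

```bash
python3 -m jog '[[0,[0,0,1],0],[0,[0,0,2],0],[0,[0,0,2],0],[0,[0,0,2],0],[0,[0,0,2],0],[0,[0,0,2],0],[0,[0,0,2],0],[0,[0,0,1.5],0],[0,[0,0,0.7],0],[0,[0,0,0],0]]'
python3 -m jog '[[0,[0.4,0,0],0],[0,[0.4,0,0],0],[0,[0.4,0,0],0],[0,[0.4,0,0],0],[0,[0.4,0,0],0],[0,[0.4,0,0],0],[0,[0.3,0,0],0],[0,[0.2,0,0],0],[0,[0,0,0],0],[0,[0,0,0],0]]'
python3 -m jog '[[0,[0.15,0,0],0],[0,[0.15,0,0],0],[0,[0.15,0,0],0],[0,[0.15,0,0],0],[0,[0.15,0,0],0],[0,[0.15,0,0],0],[0,[0.15,0,0],0],[0,[0.15,0,0],0],[0,[0.15,0,0],0],[0,[0.15,0,0],0]]'
```

```text
time_s: 14.22
tool_pos: [0.5158, -0.2406, 0.082]
orientation: [[0.149, 0.989, -0.003], [0.989, -0.149, 0.003], [0.002, -0.004, -1.0]]
force: [0.9, 0.4, -0.3]
width: 0.005
time_s: 15.05
tool_pos: [0.5213, -0.2137, 0.0842]
orientation: [[0.15, 0.989, 0.0], [0.989, -0.15, -0.0], [-0.0, 0.0, -1.0]]
force: [0.3, -0.1, 0.8]
width: 0.006
time_s: 15.88
tool_pos: [0.5235, -0.1989, 0.0841]
orientation: [[0.15, 0.989, -0.0], [0.989, -0.15, -0.0], [-0.0, -0.0, -1.0]]
force: [-0.9, -0.8, -0.4]
width: 0.006
```

```bash
for i in 1; do python3 -m jog '[[0,[0.2,0,0],0],[0,[0.2,0,0],0],[0,[0.2,0,0],0],[0,[0.2,0,0],0],[0,[0.2,0,0],0],[0,[0.2,0,0],0],[0,[0.2,0,0],0],[0,[0.2,0,0],0],[0,[0.2,0,0],0],[0,[0.2,0,0],0]]'
python3 -m jog '[[0,[0.2,0,0],0],[0,[0.2,0,0],0],[0,[0.2,0,0],0],[0,[0.2,0,0],0],[0,[0.2,0,0],0],[0,[0.2,0,0],0],[0,[0.2,0,0],0],[0,[0.2,0,0],0],[0,[0.2,0,0],0],[0,[0.2,0,0],0]]'; done
python3 - <<'E'
from h import *
a=read_camera('scene')['img'];b=read_camera('top')['img']
cv2.imwrite('pics/c4.png',np.hstack([cv2.resize(a[90:390,110:450],(450,400)),cv2.resize(b[130:270,345:545][:, :],(350,400))])[:,:,::-1])
E
```

```text
time_s: 16.72
tool_pos: [0.5266, -0.179, 0.0842]
orientation: [[0.15, 0.989, 0.0], [0.989, -0.15, -0.0], [-0.0, 0.0, -1.0]]
force: [0.3, -1.1, -1.0]
width: 0.006
time_s: 17.55
tool_pos: [0.5296, -0.1593, 0.0842]
orientation: [[0.15, 0.989, 0.0], [0.989, -0.15, -0.0], [-0.0, 0.0, -1.0]]
force: [0.7, -1.2, -0.1]
width: 0.005
```

View pics/c4.png

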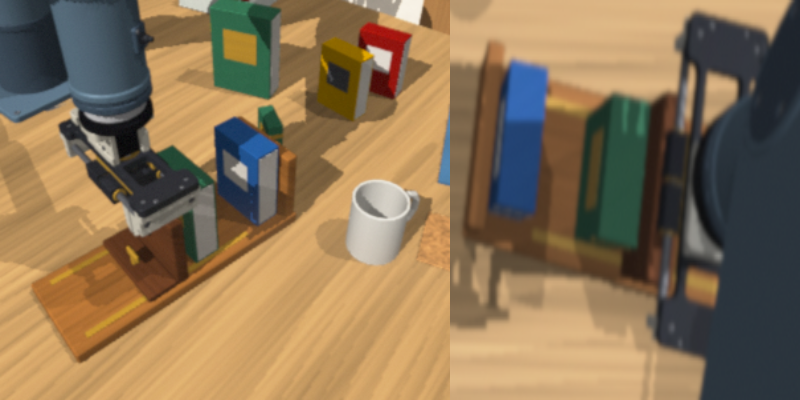

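The plate is sliding and has nearly reached the green book. I'll carry on, watching the force.

```bash
python3 -m jog '[[0,[0.2,0,0],0],[0,[0.2,0,0],0],[0,[0.2,0,0],0],[0,[0.2,0,0],0],[0,[0.2,0,0],0],[0,[0.2,0,0],0],[0,[0.1,0,0],0],[0,[0.1,0,0],0],[0,[0.1,0,0],0],[0,[0.1,0,0],0]]' | grep -v orient
python3 -m jog '[[0,[0.1,0,0],0],[0,[0.1,0,0],0],[0,[0.1,0,0],0],[0,[0.1,0,0],0],[0,[0.2,0,0],0],[0,[0.2,0,0],0],[0,[0.2,0,0],0],[0,[0.2,0,0],0],[0,[0.2,0,0],0],[0,[0.2,0,0],0]]' | grep -v orient
python3 -m jog '[[0,[0.2,0,0],0],[0,[0.2,0,0],0],[0,[0.2,0,0],0],[0,[0.2,0,0],0],[0,[0.2,0,0],0],[0,[0.2,0,0],0],[0,[0.2,0,0],0],[0,[0.2,0,0],0],[0,[0.2,0,0],0],[0,[0.2,0,0],0]]' | grep -v orient
python3 -m jog '[[0,[0.2,0,0],0],[0,[0.2,0,0],0],[0,[0.2,0,0],0],[0,[0.2,0,0],0],[0,[0.2,0,0],0],[0,[0.2,0,0],0],[0,[0.1,0,0],0],[0,[0.1,0,0],0],[0,[0.1,0,0],0],[0,[0.1,0,0],0]]' | grep -v orient
python3 - <<'E'
from h import *
s=sense(); r=np.array(s['tool_pos'])-[.5358,-.1192,0]; print('rack y',r@[.148,.989,0],'x',r@[.989,-.148,0])
a=read_camera('scene')['img'];b=read_camera('top')['img']
cv2.imwrite('pics/c5.png',np.hstack([cv2.resize(a[90:390,110:450],(450,400)),cv2.resize(b[130:270,345:545][:, :],(350,400))])[:,:,::-1])
E
```

```text
time_s: 18.48
tool_pos: [0.5319, -0.1435, 0.0842]
force: [-1.2, -0.6, 0.1]
width: 0.006
time_s: 19.32
tool_pos: [0.5343, -0.1275, 0.0841]
force: [-1.2, -3.0, 0.6]
width: 0.007
time_s: 20.15
tool_pos: [0.5374, -0.1078, 0.0841]
force: [0.2, -2.4, -0.4]
width: 0.007
time_s: 20.98
tool_pos: [0.5398, -0.0921, 0.0841]
force: [0.6, -1.9, -1.6]
width: 0.001
rack y 0.027381524967375857 x -5.2172983626089665e-05
```

View pics/c5.png

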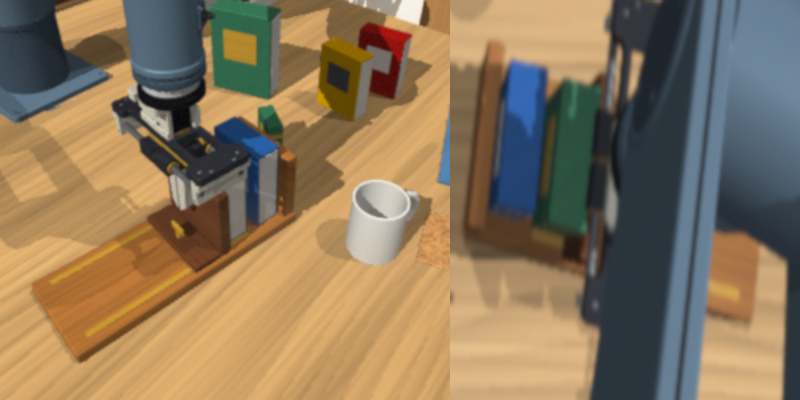

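The green book is sliding upright, with about 15 mm left to blue. I'll go more slowly from here.

```bash
python3 -m jog '[[0,[0.1,0,0],0],[0,[0.1,0,0],0],[0,[0.1,0,0],0],[0,[0.1,0,0],0],[0,[0.1,0,0],0],[0,[0.1,0,0],0],[0,[0.1,0,0],0],[0,[0.1,0,0],0],[0,[0.1,0,0],0],[0,[0.1,0,0],0]]' | grep -v orient
python3 -m jog '[[0,[0.1,0,0],0],[0,[0.1,0,0],0],[0,[0.1,0,0],0],[0,[0.1,0,0],0],[0,[0.1,0,0],0],[0,[0.1,0,0],0]]' | grep -v orient
```

```text
time_s: 21.92
tool_pos: [0.5413, -0.0822, 0.0842]
force: [1.8, -1.6, -1.9]
width: 0.004
time_s: 22.42
tool_pos: [0.5422, -0.0766, 0.0842]
force: [0.8, -4.7, -2.0]
width: 0.004
```

```bash
python3 -m jog '[[0,[0.05,0,0],0],[0,[0.05,0,0],0],[0,[0.05,0,0],0],[0,[0.05,0,0],0],[0,[0,0,0],0]]' | grep -v orient
```

```text
time_s: 22.83
tool_pos: [0.5425, -0.0747, 0.0842]
force: [0.8, -4.9, -0.8]
width: 0.004
```

```bash
python3 -m jog '[[0,[0.05,0,0],0],[0,[0.05,0,0],0],[0,[0.05,0,0],0],[0,[0.05,0,0],0],[0,[0.05,0,0],0],[0,[0.05,0,0],0],[0,[0.05,0,0],0],[0,[0.05,0,0],0]]' | grep -v orient
```

```text
time_s: 23.5
tool_pos: [0.543, -0.0714, 0.0842]
force: [-0.1, -9.0, -1.6]
width: 0.004
```

```bash
python3 -m jog '[[0,[0.05,0,0],0],[0,[0.05,0,0],0],[0,[0,0,0],0]]' | grep -v orient
```

```text
time_s: 23.75
tool_pos: [0.543, -0.0715, 0.0842]
force: [-0.6, -10.8, -2.7]
width: 0.006
```

```bash
python3 -m jog '[[0,[0.05,0,0],0],[0,[0.05,0,0],0],[0,[0,0,0],0]]' | grep -v orient
```

```text
time_s: 24.0
tool_pos: [0.543, -0.0715, 0.0842]
force: [-1.1, -14.5, -2.3]
width: 0.009
```

The row is snug, since the tool stopped at y=-0.0715 and the force is rising. I'll hold and average the force.

```bash
for i in 1 2 3 4; do python3 -m jog '[[0,[0,0,0],0],[0,[0,0,0],0],[0,[0,0,0],0]]' | grep -v orient; done
python3 - <<'E'
from h import *
a=read_camera('scene')['img'];b=read_camera('top')['img']
cv2.imwrite('pics/c6.png',np.hstack([cv2.resize(a[90:390,110:450],(450,400)),cv2.resize(b[130:270,345:545][:, :],(350,400))])[:,:,::-1])
E
```

```text
time_s: 24.25
tool_pos: [0.543, -0.0714, 0.0843]
force: [-2.6, -16.2, -1.5]
width: 0.007
time_s: 24.5
tool_pos: [0.543, -0.0715, 0.0842]
force: [-2.7, -14.4, -2.2]
width: 0.003
time_s: 24.75
tool_pos: [0.543, -0.0715, 0.0842]
force: [-1.8, -15.1, -1.4]
width: 0.005
time_s: 25.0
tool_pos: [0.543, -0.0714, 0.0842]
force: [-1.5, -14.7, -1.9]
width: 0.006
```

View pics/c6.png

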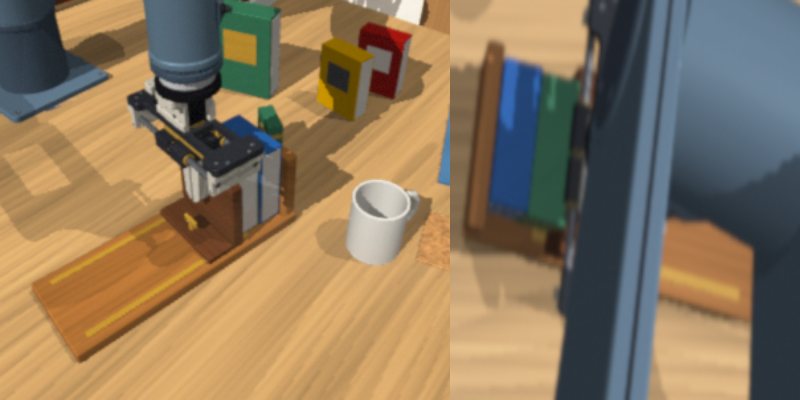

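Fence, blue, green and moving end are all in contact, and the push is about 15 N. I'll ease off by half a millimetre and hold for over 2 s.

```bash
python3 -m jog '[[0,[-0.05,0,0],0],[0,[0,0,0],0],[0,[0,0,0],0]]' | grep -v orient; for i in 1 2 3 4 5; do python3 -m jog '[[0,[0,0,0],0],[0,[0,0,0],0],[0,[0,0,0],0],[0,[0,0,0],0],[0,[0,0,0],0],[0,[0,0,0],0]]' | grep -E 'time|pos|force'; done
```

```text
time_s: 25.35
tool_pos: [0.543, -0.0714, 0.0842]
force: [-1.8, -12.8, -1.8]
width: 0.003
time_s: 25.85
tool_pos: [0.543, -0.0715, 0.0842]
force: [-1.2, -13.4, -2.3]
time_s: 26.35
tool_pos: [0.543, -0.0715, 0.0842]
force: [-1.8, -13.0, -1.2]
time_s: 26.85
tool_pos: [0.543, -0.0714, 0.0842]
force: [-1.7, -12.4, -2.4]
time_s: 27.35
tool_pos: [0.543, -0.0715, 0.0842]
force: [-1.6, -13.7, -2.0]
time_s: 27.85
tool_pos: [0.543, -0.0714, 0.0842]
force: [-1.8, -13.8, -0.6]
```

The push holds steady at about 13 N at the tool, so about 12 N on the books.

```bash
python3 -c "
from workcell import *
s=sense();print(s['time_s'],s['force'],s['tool_pos']);print(close_job())"
```

```text
27.85 [ -1.77849406 -13.79754309  -0.6312875 ] [ 0.54298227 -0.07143713  0.08423917]
the job is handed in; nothing more can be done
None
```

I stood the green book (the 38 x 90 x 125 mm one) upright in the rack between the blue book and the moving end, and let go of it. With the gripper shut, I then pushed the moving end in until the row was snug, and handed the job in at 27.9 s while still pushing.

- **Push force:** for the last 2.5 s the tool stood still and the y force read 12.4–13.8 N. Less about 1 N of plate friction, that is about 12 N on the books. The reading peaked at 16.2 N while I set the force, before I eased off by 0.5 mm.
- **Last pictures:** fixed end, blue, green and moving end were touching, upright and in line. The red book, yellow book and mug looked unmoved.
- **Not checked:** I had no direct reading of the force between the blue book and the fixed end, or of gripper contact with the books. I inferred both from the tool stopping and the pictures. No check failed or disagreed.

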